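# Seat and clock a mirror plate on its inclined three-ball mount

### The job

Put the mirror plate back on its sloping three-ball mount: lift it by its upright block, offer it square to the slope with the mirror facing down the slope, and press it past the two spring plungers onto the balls. The ball ring is clamped a little off to one side or the other, so turn the plate on its axis by feel until all three balls drop into their grooves and the springs hold the plate fully home; then let go, without moving the two jars that stand by the work.

Things in the scene. Friction and masses are not known exactly. Their poses are not given: they have to be found in the camera images.
- mirror_center (a point): Loose mirror plate, 0.3 kg, flat on the bench at first: round aluminium plate, 108 mm across its V rim, 24 mm thick, with an upright dark block on its middle, 40 mm wide (own y), 20 mm thick (own x), 24 to 86 mm above the underside. Point on the axis, in the block, 43 mm above the underside. z is the plate's normal; a 32 mm round mirror is in the block's -x face, screw heads in its +x face.
- mirror_grip (a point): Point on the plate's axis in the upright block, 64 mm above the underside (21 mm above mirror_center, same axes): grip the block here across its 40 mm width (along own y) by its two narrow sides.
- mirror_grooves (a point): Centre of the plate's underside, 43 mm below mirror_center, same axes. Three radial grooves, each between two 8 mm steel rods 20 mm apart, lie at bearings 180, 50 and -50 degrees from own +x; the plate fits the balls in one rotation only. Let go within about 0.1 rad of the right turn, the springs draw it in and home; let go farther off it can stay on the balls or jam askew, and needs another press and turn.
- mirror_index (a point): Small dark tab, 10 x 7 x 3.5 mm, on the plate's upper face near the rim, on the side the mirror faces, over one groove. Point on its top, 39 mm along own -x from the axis, 27.5 mm above the underside; axes as mirror_center.
- mount: Fixed mount: a base 150 x 200 x 10 mm on the bench (origin: centre of its underside, z up) carrying an aluminium board, 124 x 196 mm, that slopes up along own +x at 25 degrees. The low edge is on the robot's side. On the board: a round dark ball ring, 104 mm, with three steel balls, and two dark plunger blocks left and right of it.
- seat_home (a point): Where mirror_center lies when the plate is home. z: normal of the slope (leans 25 degrees from vertical toward the low edge); -x: down the slope; y: level. Three 18 mm steel balls, tops 38 mm below this point, stand 36 mm out on a clamped ring at bearings 180, 50, -50 degrees plus the ring's own angle about z: unmeasured, -0.4 to 0.4 rad. The plate drops home only when turned about z by that angle too.
- plunger_left (a joint): Outward travel (m) of the spring plunger in the left block (71 to 95 mm from the axis, bearing 105 degrees; top 9 mm below seat_home). 12 mm round nose, 300 N/m, 3.5 N at 0. Coming down the normal the plate meets both noses 21 mm before home, needs 8 to 16 N to part them till 10 mm before home (travel 0.008), then they pull it home (0.0005). Out of line it stops 5 mm short, on the balls (0.0045).
- plunger_right (a joint): The same for the right plunger, at bearing -105 degrees.
- green_jar_center (a point): Middle of a green jar, 68 mm across and 99 mm high, upright on the bench; leave it alone.
- powder_jar_center (a point): Middle of a white sample jar, 60 mm across and 85 mm high, upright on the bench; leave it alone.
Not all that is in view belongs to the job. Leave any brown or purple look-alike of the part that bears mirror_center alone.

How it is judged (in metres and radians):
On the way, in this order (a step that is already met when the one before it is completed fails the run):
1. the mirror plate is lifted clear of the bench (height (world z) of mirror_center above 0.09 m), for 0.2 s.
2. the plate has passed the plungers and all three balls have dropped into its grooves: it lies fully home (distance between mirror_center and seat_home below 0.0025 m and angle between the z axis of mirror_center and the z axis of seat_home, either way round below 0.04 rad), for 0.2 s.
At the end, for the whole second after the job is handed in: The mirror plate is at rest and released, fully home on the three balls: its centre within 2.5 mm of the home point, square to the slope within 0.04 rad; neither jar is more than 30 mm from where it stood (all of step 2 and linear speed of mirror below 0.02 m/s and contact force between the fingers and mirror below 0.05 N and distance of each of green_jar_center, powder_jar_center from where it was at the start of the episode below 0.03 m); the robot touches nothing.
It fails at once if a jar is knocked over (angle between any of green_jar_center, powder_jar_center's own z axis and vertical above 0.6 rad).
It also fails if it takes over 64 s, if anything falls off the work surface, if the arm or the gripper's body presses on something with over 40 N, if the wrist force passes 120 N, or if a joint passes its speed limit or range.

### The arm

A 6-joint arm with a two-finger parallel gripper is mounted at the origin on a cart in front of the work surface, level with it; the furniture and walls round the work are solid. World frame = base frame: x ahead of the robot, y to its left, z up, the work surface at z = 0. Lengths are in mm, angles in rad, forces in N, time in s.
With the tool pointing down it reaches from about 325 to 750 mm from the base axis. Payload 7.6 kg.
Tool frame: the origin (TCP) lies midway between the tips of the shut fingers; the grasp point (between the pads) lies robot.grip_point_offset behind it (robot.grip_point_offset is the distance from the TCP to the grasp point, in mm); z points along the fingers, y is the direction in which the jaws open and shut (so a half turn about z gives the same grasp; the last joint's range is limited). The gripper opens to 85 mm and grips with 20 to 120 N. Pads are 22 mm wide; open, the fingers measure 114 mm over their backs; the gripper's body (76 mm by 85 mm) begins 54 mm behind the grasp point. The pads swing forward as they close: fully open they stand 13 mm farther back than shut.
Start: joints at [-1.188, 0.052, 1.401, -0, 1.689, -0.07], TCP at [229.706, -472.103, 231.323] pointing down, gripper open.
Joint ranges: [-2.9, 2.9], [-0.91, 2.17], [0.12, 2.37], [-1.06, 4.2], [0.26, 2.73], [-2.93, 2.93]. Speed limits (rad/s): [2.57, 2.57, 3.01, 3.14, 3.14, 3.14].

### API

Orientations are given as a rotation vector (axis times angle).
In Python, from workcell import robot gives the robot as it stands.
- The arm moves only by the tool move_arm, never from a script. Its argument "increments" is a list of rows, each a list of 3 entries, a list of its own where there are three numbers: the shift along the tool's x, y, z in cm, then the turn, a rotation vector about the tool's x, y, z in rad, then the opening, from 0 (shut) to 1 (fully open). In form: [[[tx, ty, tz], [ax, ay, az], fingers], ...]. A call has 1 to 10 rows; each row shifts and turns the pose as measured when the row begins, along the tool's axes as they then stand; what a row does not reach is not made up. A row lasts 1/12 s, in which the tool goes at most 41.7 mm and 7.16 degrees, less where a joint would pass 70% of its speed; a pose out of reach is approached as far as the arm can. A call with a gripper value outside its range is refused whole. The fingers move at their own pace and stop on an object; the grip force is fixed at half the most. Time passes only in rows, so rows that do not move let the fingers close. It gives the time, the measured TCP pose, the force and the opening at its end, in the units of the state.
- robot.sense(): the state, without advancing time (a new reading comes with each control period).
- robot.capture(name): name is "scene" or "top" or "wrist"; returns a dict with "pixels" (400x640x3 uint8, red, green, blue), "z_map" (400x640 float32, mm along the optical axis (not along the pixel's ray), 0 where there is no reading), "fx", "fy", "cx", "cy" (pixels), "R" (3x3) and "t" (3): a world point X has camera coordinates R X + t; the wrist camera has in their place "hand_eye" (4x4, takes a point from camera to tool coordinates, whose origin is the TCP and whose axes are the flange's). Camera axes: x right, y down, z forward; pixel columns grow to the right and rows downward; lengths in mm; the calibration is good to about 2 mm. A picture is of the moment at which its call begins: read the wrist's pose just before it.
- robot.close_job(): hands the job in, once; it reports no verdict.
Trained networks look in a picture, given as the dict that the camera call returned (one of the last four; its "shot" number tells which), for a name from the list of things; names that differ only in an ending like _2 or _b are one class to them, and where a whole thing is asked for, a point or a joint stands for the part that bears it (a point fixed in the world has none). Each returns a list of dicts, best first, with "conf" (0 to 1); they miss things now and then, are a little off and sometimes report something else, mostly with a low value. They report only what shows in the picture. A call takes as long as a camera call. They do not tell look-alikes from the thing itself.
- robot.search_frame(name, picture): "box" ([left, top, right, bottom] as shares, 0 to 1, of the picture: columns of its width, rows of its height, round what is visible of it).
- robot.place_of(name, picture): "point" ([column, row] as shares, 0 to 1, of the picture: columns of its width, rows of its height: a listed point, or the origin of a listed thing).
The state is a dict: "clock": time; "q": joint angles; "dq": joint speeds; "tau": joint torques, N m; "tcp_pos": TCP position; "tool_rot": TCP orientation; "contact_force": force on the tool from outside, world axes, zero at the start; "torque": the same for the moment, N m; "gripper_width": finger opening in mm.
Only numpy, scipy, OpenCV 4.12 (cv2) and the standard library are available. Lean on these libraries where they do the work, as an engineer would, in place of code of your own. Each camera call takes 0.05 s, during which the arm holds its last target.

## Working session

There is one attempt and no reset: what is moved stays moved. The work goes in short steps, Python scripts to look and compute and a tool call to move; the robot and the scene stay as the last step left them, time stands still between calls to the robot, and variables do not carry over. Pictures are saved under pics/ and viewed, and the job is handed in when it is done.

Besides the shell and the picture viewer there is one more tool, called after "Emit:" as name(argument=value, ...) on one line, values as JSON. move_arm: Moves the arm, as the interface text tells. Its arguments: {"type":"object","properties":{"increments":{"type":"array"}},"required":["increments"]}

```bash
ls; mkdir -p pics; python3 - <<'E'
from workcell import robot
import cv2,pickle
s=robot.sense();print(s, robot.grip_point_offset)
for n in ["scene","top"]:
    p=robot.capture(n);cv2.imwrite(f"pics/{n}0.png",p["pixels"][:,:,::-1]);pickle.dump(p,open(n+"0.pkl","wb"))
    print(n,p["fx"],p["cx"],p["R"],p["t"])
    for k in ["mirror_center","mirror_grip","mirror_index","mount","seat_home","green_jar_center","powder_jar_center","plunger_left","plunger_right"]:
        try: print(k,[(r["point"],round(r["conf"],2)) for r in robot.place_of(k,p)][:3])
        except Exception as e: print(k,e)
E
```

```text
pics
{'clock': 0.0, 'q': array([-1.18827874e+00,  5.28306437e-02,  1.40177879e+00, -2.39727373e-05,
        1.68858528e+00, -7.03005795e-02]), 'dq': array([-2.57643632e-03, -1.20221431e-03, -5.38665697e-04, -8.97645273e-05,
       -3.87274998e-04, -3.08654995e-04]), 'tau': array([ 1.92523061e-03, -3.81661892e+01, -3.60189843e+01,  3.78650370e-06,
        6.14616016e-03, -4.44831926e-05]), 'tcp_pos': array([ 229.58492465, -471.78986919,  230.44833721]), 'tool_rot': array([-3.05987771e+00, -7.04865084e-01,  4.27983003e-04]), 'contact_force': array([-0.48672362, -0.55533607, -0.15461549]), 'torque': array([-0.02924921, -0.04487967, -0.02566891]), 'gripper_width': 85.16254211271986} 18.700000000000003
scene 490.84646627190915 319.7466314826438 [[ 0.68569863 -0.72777451  0.01271379]
 [-0.54580876 -0.52565227 -0.6525201 ]
 [ 0.48157053  0.44049285 -0.75766475]] [-418.98527962  308.26298018 1256.17032034]
mirror_center [([0.5306, 0.4123], 0.79), ([0.5347, 0.6225], 0.5), ([0.6038, 0.7508], 0.46)]
mirror_grip [([0.5291, 0.3865], 0.84), ([0.5425, 0.612], 0.61), ([0.6014, 0.7428], 0.54)]
mirror
[... 715 characters left out ...]
20.09363355 1300.47007668]
mirror_center [([0.6128, 0.5593], 0.85), ([0.7136, 0.609], 0.8), ([0.4809, 0.366], 0.71)]
mirror_grip [([0.6105, 0.57], 0.92), ([0.4736, 0.3525], 0.91), ([0.7128, 0.608], 0.59)]
mirror_index [([0.4644, 0.3955], 0.97), ([0.7248, 0.6422], 0.75), ([0.5887, 0.5897], 0.55)]
mount [([0.3642, 0.4933], 0.58)]
seat_home [([0.3491, 0.508], 0.69)]
green_jar_center [([0.5216, 0.498], 0.93)]
powder_jar_center []
plunger_left it knows: green_jar_center, mirror_center, mirror_grip, mirror_grooves, mirror_index, mount, powder_jar_center, seat_home
plunger_right it knows: green_jar_center, mirror_center, mirror_grip, mirror_grooves, mirror_index, mount, powder_jar_center, seat_home
```

View pics/scene0.png

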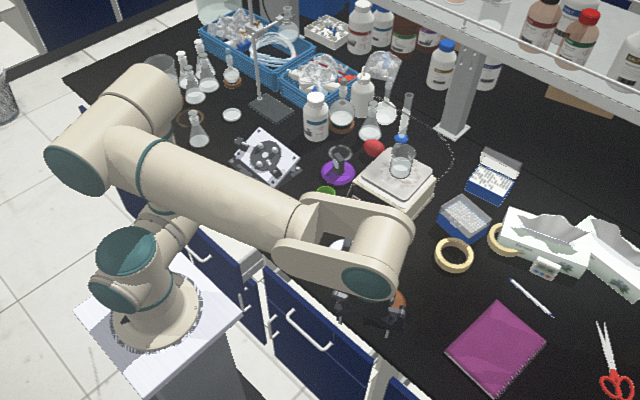

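View pics/top0.png

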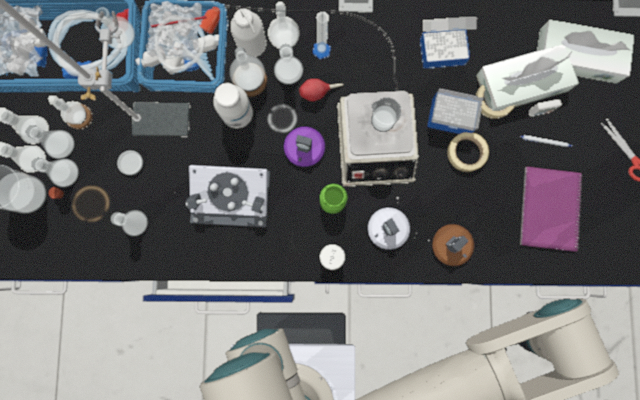

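The top view shows the aluminium plate at (388,228), with the purple look-alike at (304,147) and the brown one at (453,245). The green jar is at (333,198), the white jar at (332,257) and the mount at (228,197).

```bash
cat > h.py <<'E'
import numpy as np,cv2,pickle
from scipy.spatial.transform import Rotation as Ro
def cloud(p,R=None,t=None):
    z=p["z_map"].astype(float);v,u=np.mgrid[:400,:640]
    C=np.stack([(u-p["cx"])*z/p["fx"],(v-p["cy"])*z/p["fy"],z],-1)
    if R is None:R,t=np.array(p["R"]),np.array(p["t"])
    W=(C-t)@R   # R^T (C-t)
    W[z==0]=np.nan
    return W
def ray(p,u,v,zw):
    R,t=np.array(p["R"]),np.array(p["t"])
    d=R.T@np.array([(u-p["cx"])/p["fx"],(v-p["cy"])/p["fy"],1]);o=-R.T@t
    return o+d*(zw-o[2])/d[2]
E
python3 - <<'E'
from h import *
p=pickle.load(open("top0.pkl","rb"));W=cloud(p)
for n,(u,v) in dict(plate=(376,238),plate2=(400,236),block=(391,226),green=(333,198),white=(332,257),mount=(228,190),bench=(280,230),bench2=(420,200)).items(): print(n,W[v,u].round(1))
for n,c in (("plate",(330,160,450,275)),("mount",(175,150,285,240))):
    a,b,cc,d=c
    im=cv2.resize(p["pixels"][b:d,a:cc,::-1],None,fx=6,fy=6,interpolation=cv2.INTER_CUBIC);cv2.imwrite(f"pics/z_{n}.png",im)
E
```

```text
plate [ 426.  -212.5   22.7]
plate2 [ 431.9 -275.3   21.4]
block [ 452.4 -242.6   85.9]
green [ 532.5 -100.8    2.2]
white [374.5 -96.4  87.6]
mount [542.5 168.8  58.4]
bench [445.9  38.4   1.9]
bench2 [ 529.8 -333.3    0.6]
```

View pics/z_plate.png

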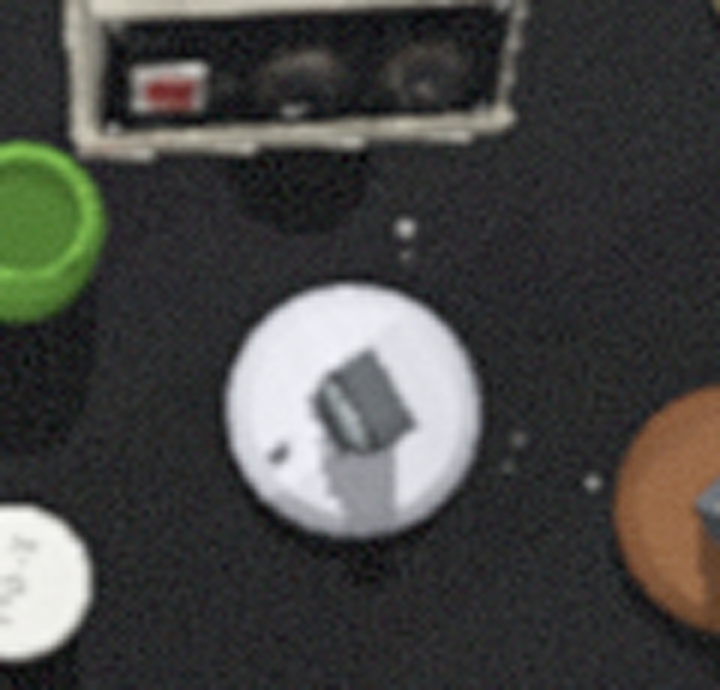

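View pics/z_mount.png

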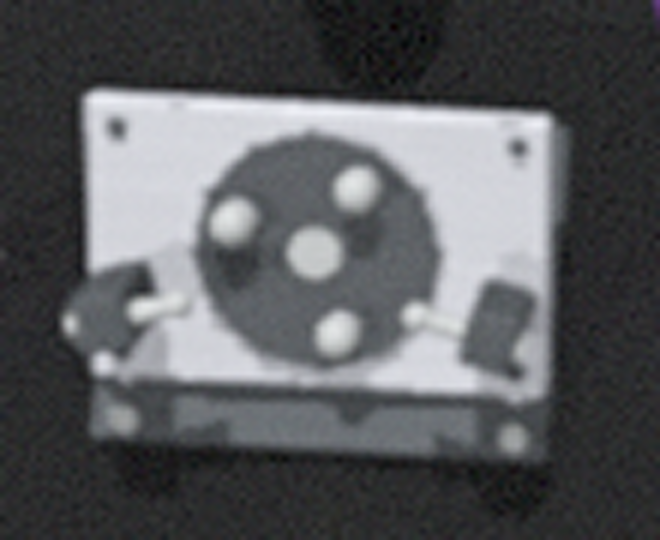

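```bash
python3 - <<'E'
from h import *
p=pickle.load(open("top0.pkl","rb"));W=cloud(p)
A=W.reshape(-1,3)
# block top
m=(abs(A[:,0]-450)<40)&(abs(A[:,1]+242)<40)&(A[:,2]>80);B=A[m];print(len(B),B.mean(0));print(cv2.minAreaRect(B[:,:2].astype(np.float32)))
# plate upper
m=(abs(A[:,0]-445)<70)&(abs(A[:,1]+242)<70)&(A[:,2]>15)&(A[:,2]<32);print(cv2.minEnclosingCircle(A[m][:,:2].astype(np.float32)))
# pixel -> z plane
for n,u,v in (("tab",330+278/6,160+453/6),("circ",330+353/6,160+410/6)): print(n,ray(p,u,v,27 if n=='tab' else 18))
q=[(330+x/6,160+y/6) for x,y in ((320,385),(372,350),(414,425),(360,452))]
print([ray(p,u,v,86)[:2].round(1) for u,v in q])
f=lambda x,y:W[int(round(150+y/6)),int(round(175+x/6))].round(1)
print("balls",f(233,221),f(357,188),f(337,332),"ctr",f(315,252))
# board plane
pts=np.array([f(x,y) for x in range(110,180,8) for y in range(140,250,8)]+[f(x,y) for x in range(450,530,8) for y in range(160,260,8)])
c=pts.mean(0);n=np.linalg.svd(pts-c)[2][2];n*=np.sign(n[2]);print(c,n,np.degrees(np.arccos(n[2])),np.std((pts-c)@n), np.degrees(np.arctan2(-n[1],-n[0])))
for x,y in ((95,95),(545,118),(545,398),(92,378),(95,432),(545,458)): print(f(x,y))
E
```

```text
128 [ 452.69451042 -244.61102699   86.10718611]
((452.604736328125, -244.1715545654297), (38.73251724243164, 21.889406204223633), 27.30135726928711)
((452.9554443359375, -245.05636596679688), 53.589481353759766)
tab [ 432.22194175 -212.93218806   27.        ]
circ [ 451.85214281 -246.82762403   18.        ]
[array([ 456.7, -223.5]), array([ 471.5, -245.2]), array([ 440.5, -262.4]), array([ 429.2, -239.9])]
balls [547.6 201.8  72.7] [561.6 150.2  83.9] [504.3 160.3  56.2] ctr [537.4 168.7  57.9]
[559.75859375 170.14921875  56.96054688] [-0.42925119  0.02142549  0.90293099] 25.453952624881072 2.597152728420493 -2.857468985522952
[600.4 261.4  74.2]
[593.7  72.5  67. ]
[481.8  75.3  10. ]
[ 4.887e+02  2.771e+02 -3.000e-01]
[464.  270.9  10.3]
[456.3  75.7  -0.8]
```

```bash
cat >> h.py <<'E'
def wcap(robot,name):
    s=robot.sense();p=robot.capture("wrist")
    T=np.eye(4);T[:3,:3]=Ro.from_rotvec(s["tool_rot"]).as_matrix();T[:3,3]=s["tcp_pos"]
    M=T@np.array(p["hand_eye"]);Rc=M[:3,:3].T;p["R"]=Rc;p["t"]=-Rc@M[:3,3]
    pickle.dump(p,open(name+".pkl","wb"));cv2.imwrite(f"pics/{name}.png",p["pixels"][:,:,::-1]);return p
def inc(s,pos,R):
    R0=Ro.from_rotvec(s["tool_rot"])
    return (R0.inv().apply(np.array(pos)-s["tcp_pos"])/10).round(2),(R0.inv()*Ro.from_matrix(R)).as_rotvec().round(3)
E
python3 - <<'E'
from h import *
from workcell import robot
p=wcap(robot,"w0");print(np.array(p["hand_eye"]).round(3),p["fx"])
s=robot.sense();print(Ro.from_rotvec(s["tool_rot"]).as_matrix().round(3))
E
```

```text
[[-1.00000e-03 -9.56000e-01 -2.92000e-01  7.36810e+01]
 [ 1.00000e+00 -1.00000e-03  1.00000e-03  9.95000e-01]
 [-2.00000e-03 -2.92000e-01  9.56000e-01 -1.42938e+02]
 [ 0.00000e+00  0.00000e+00  0.00000e+00  1.00000e+00]] 319.36828843484057
[[ 0.899  0.438  0.   ]
 [ 0.438 -0.899 -0.   ]
 [-0.     0.    -1.   ]]
```

View pics/w0.png

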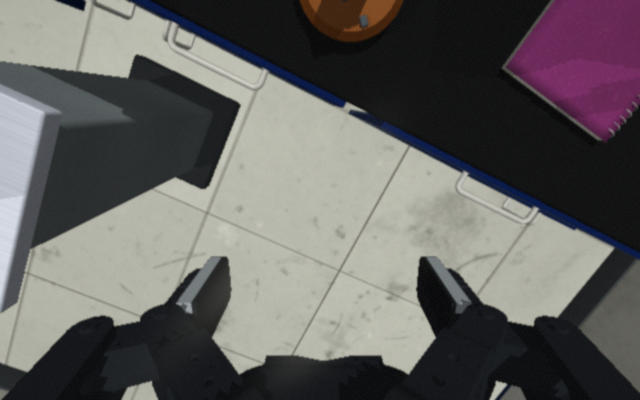

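```bash
python3 - <<'E'
from h import *
from workcell import robot
s=robot.sense()
a=np.radians(25);c,sn=np.cos(a),np.sin(a)
R=np.array([[c,0,sn],[0,-1,0],[sn,0,-c]])
print(inc(s,s["tcp_pos"],R)); 
s2=dict(s);s2["tool_rot"]=Ro.from_matrix(R).as_rotvec()
print(inc(s2,[474,169,194],R))
E
```

```text
(array([0., 0., 0.]), array([-0.099,  0.429,  0.446]))
(array([ 20.56, -64.11,  13.71]), array([0., 0., 0.]))
```

Emit:
move_arm(increments=[[[0, 0, 0], [-0.0165, 0.0715, 0.0743], 1], [[0, 0, 0], [-0.0165, 0.0715, 0.0743], 1], [[0, 0, 0], [-0.0165, 0.0715, 0.0743], 1], [[0, 0, 0], [-0.0165, 0.0715, 0.0743], 1], [[0, 0, 0], [-0.0165, 0.0715, 0.0743], 1], [[0, 0, 0], [-0.0165, 0.0715, 0.0743], 1], [[1.2, -3.6, 0.5], [0, 0, 0], 1], [[1.2, -3.6, 0.5], [0, 0, 0], 1], [[1.2, -3.6, 0.5], [0, 0, 0], 1], [[1.2, -3.6, 0.5], [0, 0, 0], 1]])

```text
clock: 1.68
tcp_pos: [283.7, -330.2, 233.0]
tool_rot: [-3.058, 0.054, -0.711]
contact_force: [1.1, 1.3, 0.6]
gripper_width: 85.5
```

```bash
cat > rem.py <<'E'
import sys
from h import *
from workcell import robot
s=robot.sense()
a=np.radians(25);c,sn=np.cos(a),np.sin(a)
R=np.array([[c,0,sn],[0,-1,0],[sn,0,-c]])
print(inc(s,[474,169,194],R),s["q"].round(2))
E
python3 rem.py
```

```text
(array([ 13.65, -50.49,  11.57]), array([ 0.006, -0.02 , -0.034])) [-1.22 -0.41  1.86  0.42  1.52  0.4 ]
```

Emit:
move_arm(increments=[[[1.0, -3.8, 0.8], [0, 0, -0.03], 1], [[1.0, -3.8, 0.8], [0, -0.02, 0], 1], [[1.0, -3.8, 0.8], [0, 0, 0], 1], [[1.0, -3.8, 0.8], [0, 0, 0], 1], [[1.0, -3.8, 0.8], [0, 0, 0], 1], [[1.0, -3.8, 0.8], [0, 0, 0], 1], [[1.0, -3.8, 0.8], [0, 0, 0], 1], [[1.0, -3.8, 0.8], [0, 0, 0], 1], [[1.0, -3.8, 0.8], [0, 0, 0], 1], [[1.0, -3.8, 0.8], [0, 0, 0], 1]])

```text
clock: 2.52
tcp_pos: [412.3, 56.7, 205.8]
tool_rot: [3.048, -0.019, 0.705]
contact_force: [1.1, -1.0, 0.2]
gripper_width: 85.3
```

```bash
python3 rem.py
```

```text
(array([  4.93, -11.33,   3.59]), array([ 0.015, -0.018, -0.009])) [ 0.08 -0.65  2.07 -0.05  1.27  1.67]
```

Emit:
move_arm(increments=[[[1.3, -3, 0.9], [0.015, -0.018, -0.009], 1], [[1.3, -3, 0.9], [0, 0, 0], 1], [[1.2, -2.8, 0.9], [0, 0, 0], 1], [[1.1, -2.4, 0.8], [0, 0, 0], 1], [[0, 0, 0], [0, 0, 0], 1], [[0, 0, 0], [0, 0, 0], 1]])

```text
clock: 3.02
tcp_pos: [472.8, 184.8, 193.7]
tool_rot: [-3.063, -0.024, -0.681]
contact_force: [-0.6, 0.1, 0.4]
gripper_width: 85.6
```

```bash
python3 - <<'E'
from h import *
from workcell import robot
print(robot.sense()["dq"].round(3))
p=wcap(robot,"w1")
for k in ["mount","seat_home"]:
    print(k,[(r["point"],round(r["conf"],2)) for r in robot.place_of(k,p)][:3])
E
python3 rem.py
```

```text
[ 0.041  0.055 -0.026 -0.    -0.016  0.024]
mount [([0.5277, 0.4975], 0.67)]
seat_home [([0.5302, 0.504], 0.88)]
(array([0.08, 1.41, 0.09]), array([-0.007, -0.003,  0.011])) [ 0.38 -0.3   1.85 -0.17  1.18  1.97]
```

View pics/w1.png

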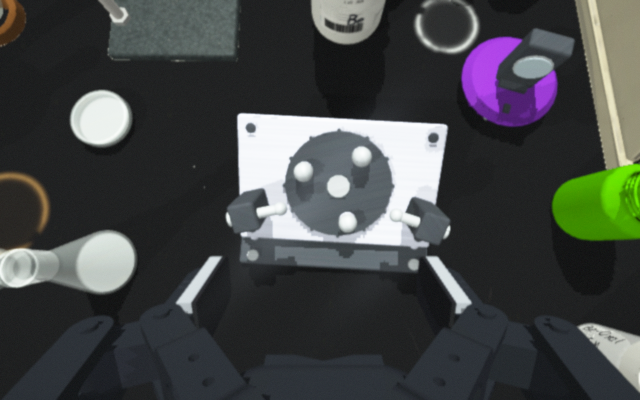

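The wrist view shows the mount. The board's corners run from (238,114) to (447,125), the ring centre is at (339,187), the balls are at (303,171), (361,156) and (347,222), and the plunger noses are at (282,210) and (396,216).

```bash
cat > fit.py <<'E'
from h import *
import sys
p=pickle.load(open(sys.argv[1],"rb"));W=cloud(p)
im=p["pixels"];g=im.mean(2)
# board plane: bright, region
pts=[]
for u in range(240,445):
  for v in range(118,245):
    if g[v,u]>190 and np.hypot((u-339),(v-183))>62 and v<195: pts.append(W[v,u])
pts=np.array(pts);pts=pts[~np.isnan(pts[:,0])]
for _ in range(5):
    c=pts.mean(0);n=np.linalg.svd(pts-c,full_matrices=False)[2][2];n*=np.sign(n[2]);r=(pts-c)@n;pts=pts[abs(r)<2.5*r.std()]
print("plane",len(pts),c.round(1),n.round(4),"std",r.std().round(2),"tilt",np.degrees(np.arccos(n[2])),"yaw of downslope",np.degrees(np.arctan2(-n[1],-n[0])))
z=n; y=np.cross(z,[1,0,0]);
# x level-perp: upslope dir
up=np.array([0,0,1])-n[2]*n;x=up/np.linalg.norm(up);y=np.cross(z,x)
# ray-plane for pixel at offset h above the board
R,t=p["R"],p["t"];o=-R.T@t
def rp(u,v,h=0):
    d=R.T@np.array([(u-p["cx"])/p["fx"],(v-p["cy"])/p["fy"],1]);return o+d*(((c+h*n-o)@n)/(d@n))
cor=[(238,114),(447.5,125),(438,249),(241,243)]
Wc=[rp(*q) for q in cor];print("corners",[w.round(1) for w in Wc]);
print("edges",[np.linalg.norm(Wc[i]-Wc[(i+1)%4]).round(1) for i in range(4)])
e=Wc[1]-Wc[0];print("top edge dir in (x,y)",np.degrees(np.arctan2(e@x,-e@y)))
# balls: refine centroid of bright blobs in dark ring; heights
for u,v in ((339,187),(303,171),(361,156),(347,222)):
    w=W[v-2:v+3,u-2:u+3].reshape(-1,3);w=np.nanmedian(w,0);print((u,v),w.round(1),"h",((w-c)@n).round(1))
# ring mask
m=(g<110).astype(np.uint8);m[:125]=0;m[242:]=0;m[:,:280]=0;m[:,400:]=0
np.save("frame.npy",np.array([c,x,y,n]))
cv2.imwrite("pics/zm_"+sys.argv[1][:-4]+".png",cv2.resize(im[100:275,220:460,::-1],None,fx=3.3,fy=3.3,interpolation=cv2.INTER_CUBIC))
E
python3 fit.py w1.pkl
```

```text
plane 7138 [568.9 169.6  61.6] [-0.4215  0.0189  0.9066] std 0.68 tilt 24.955603329604056 yaw of downslope -2.5729427443085706
corners [array([599.5, 264. ,  73.8]), array([591.6,  70.9,  74.2]), array([478.5,  65.1,  21.8]), array([481.7, 269.2,  19. ])]
edges [np.float64(193.3), np.float64(124.7), np.float64(204.2), np.float64(130.0)]
top edge dir in (x,y) 0.257258528595402
(339, 187) [535.9 169.3  54.4] h 7.4
(303, 171) [546.1 202.6  74.8] h 22.2
(361, 156) [558.7 151.4  82. ] h 22.5
(347, 222) [502.5 161.4  54.6] h 21.5
```

View pics/zm_w1.png

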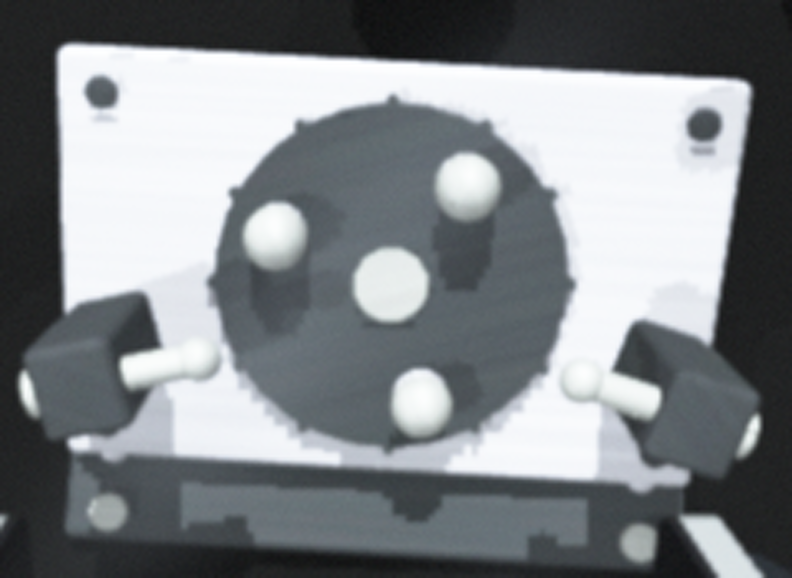

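```bash
cat > fit2.py <<'E'
from h import *
from scipy.optimize import least_squares
c,x,y,n=np.load("frame.npy")
def run(p,px,name,hfix=None):
    R,t=np.array(p["R"]),np.array(p["t"])
    def proj(X):
        C=R@X+t;return np.array([p["fx"]*C[0]/C[2]+p["cx"],p["fy"]*C[1]/C[2]+p["cy"]])
    def f(q):
        r=[]
        for b,u in zip((50,-50,180),px):
            a=np.radians(b)+q[2];r+=list(proj(c+q[0]*x+q[1]*y+q[3]*n+36*(np.cos(a)*x+np.sin(a)*y))-u)
        r.append((q[3]-13.3)*1.)
        return r
    s=least_squares(f,[-35,0,0.2,13.3]);print(name,s.x.round(3),"res",np.round(s.fun,2))
    o=c+s.x[0]*x+s.x[1]*y+s.x[3]*n
    print("ball-plane ctr",o.round(1),"seat_home",(o+47*n).round(1),"ring angle",s.x[2].round(3)); return o+47*n
w=pickle.load(open("w1.pkl","rb"));run(w,[(220+a/3.3-.35,100+b/3.3-.35) for a,b in ((275,236),(468,187),(420,403))],"wrist")
T=pickle.load(open("top0.pkl","rb"));run(T,[(175+a/6-.4,150+b/6-.4) for a,b in ((233,221),(357,188),(337,332))],"top")
E
python3 fit2.py
```

```text
wrist [-31.792  -0.751   0.311  13.231] res [ 0.07 -0.19 -0.13 -0.22  0.07  0.45 -0.07]
ball-plane ctr [534.5 170.4  60.2] seat_home [514.7 171.3 102.8] ring angle 0.311
top [-29.509   0.787   0.315  13.296] res [-0.1  -0.17 -0.03 -0.02  0.13  0.19 -0.  ]
ball-plane ctr [536.6 171.9  61.2] seat_home [516.8 172.8 103.8] ring angle 0.315
```

```bash
cat >> h.py <<'E'
def Rdown(b): # tool z down, tool x at bearing b (deg)
    a=np.radians(b);return np.array([[np.cos(a),np.sin(a),0],[np.sin(a),-np.cos(a),0],[0,0,-1.]])
def plan(s,pos,R,step=38,f=1,ang=0.115):
    R0=Ro.from_rotvec(s["tool_rot"]);D=R0.inv()*Ro.from_matrix(R);rv=D.as_rotvec();d=np.array(pos,float)-s["tcp_pos"]
    N=max(1,int(np.ceil(max(np.linalg.norm(d)/step,np.linalg.norm(rv)/ang))))
    rows=[]
    for i in range(N):
        Ri=R0*Ro.from_rotvec(rv*i/N);rows.append([(Ri.inv().apply(d/N)/10).round(2).tolist(),(rv/N).round(3).tolist(),f])
    print("dist",np.linalg.norm(d).round(1),"ang",np.linalg.norm(rv).round(3),"N",N)
    print("["+", ".join(str(r) for r in rows)+"]")
E
python3 - <<'E'
from h import *
from workcell import robot
plan(robot.sense(),[450,-243,185],Rdown(-60))
E
```

```text
dist 426.8 ang 1.139 N 12
[[[-0.24, 3.55, -0.03], [-0.019, -0.033, 0.087], 1], [[0.06, 3.56, 0.04], [-0.019, -0.033, 0.087], 1], [[0.37, 3.54, 0.1], [-0.019, -0.033, 0.087], 1], [[0.68, 3.49, 0.15], [-0.019, -0.033, 0.087], 1], [[0.99, 3.41, 0.19], [-0.019, -0.033, 0.087], 1], [[1.29, 3.31, 0.22], [-0.019, -0.033, 0.087], 1], [[1.58, 3.18, 0.24], [-0.019, -0.033, 0.087], 1], [[1.86, 3.03, 0.24], [-0.019, -0.033, 0.087], 1], [[2.12, 2.85, 0.23], [-0.019, -0.033, 0.087], 1], [[2.36, 2.65, 0.21], [-0.019, -0.033, 0.087], 1], [[2.59, 2.43, 0.18], [-0.019, -0.033, 0.087], 1], [[2.8, 2.19, 0.13], [-0.019, -0.033, 0.087], 1]]
```

Emit:
move_arm(increments=[[[-0.24, 3.5, 0], [-0.019, -0.033, 0.087], 1], [[0.06, 3.5, 0], [-0.019, -0.033, 0.087], 1], [[0.37, 3.5, 0.1], [-0.019, -0.033, 0.087], 1], [[0.68, 3.5, 0.15], [-0.019, -0.033, 0.087], 1], [[1, 3.4, 0.2], [-0.019, -0.033, 0.087], 1], [[1.3, 3.3, 0.2], [-0.019, -0.033, 0.087], 1], [[1.6, 3.2, 0.2], [-0.019, -0.033, 0.087], 1], [[1.9, 3, 0.2], [-0.019, -0.033, 0.087], 1], [[2.1, 2.9, 0.2], [-0.019, -0.033, 0.087], 1], [[2.4, 2.7, 0.2], [-0.019, -0.033, 0.087], 1]])

```text
clock: 4.0
tcp_pos: [439.7, -189.4, 193.9]
tool_rot: [-2.802, 1.382, -0.123]
contact_force: [0.6, -0.3, 0.7]
gripper_width: 85.1
```

```bash
python3 - <<'E'
from h import *
from workcell import robot
plan(robot.sense(),[450,-243,185],Rdown(-60),30)
E
```

```text
dist 55.3 ang 0.153 N 2
[[[2.41, 1.25, 0.54], [-0.026, -0.031, 0.065], 1], [[2.5, 1.07, 0.5], [-0.026, -0.031, 0.065], 1]]
```

Emit:
move_arm(increments=[[[1.8, 1, 0.4], [-0.02, -0.03, 0.06], 1], [[1.5, 0.6, 0.3], [-0.02, -0.02, 0.05], 1], [[0, 0, 0], [0, 0, 0], 1], [[0, 0, 0], [0, 0, 0], 1]])

```text
clock: 4.33
tcp_pos: [441.1, -238.3, 190.4]
tool_rot: [-2.712, 1.578, -0.025]
contact_force: [0.5, -0.2, 0.3]
gripper_width: 85.3
```

```bash
python3 - <<'E'
from h import *
from workcell import robot
p=wcap(robot,"w2")
for k in ["mirror_center","mirror_grip","mirror_index"]:
    print(k,[(np.array(r["point"])*[640,400],round(r["conf"],2)) for r in robot.place_of(k,p)][:3])
cv2.imwrite("pics/w2.png",cv2.resize(p["pixels"][80:320,160:480,::-1],None,fx=2.5,fy=2.5,interpolation=cv2.INTER_CUBIC))
plan(robot.sense(),[450,-243,185],Rdown(-60),30)
W=cloud(p);A=W.reshape(-1,3)
m=(abs(A[:,0]-452)<45)&(abs(A[:,1]+244)<45)&(A[:,2]>78)&(A[:,2]<95);B=A[m];print(len(B),B.mean(0));print(cv2.minAreaRect(B[:,:2].astype(np.float32)))
m=(abs(A[:,0]-452)<70)&(abs(A[:,1]+244)<70)&(A[:,2]>15)&(A[:,2]<32);print(m.sum(),cv2.minEnclosingCircle(A[m][:,:2].astype(np.float32)),np.median(A[m][:,2]))
E
```

```text
mirror_center [(array([ 25.024, 259.2  ]), 0.94), (array([463.488,  22.32 ]), 0.82), (array([318.912, 173.6  ]), 0.57)]
mirror_grip [(array([476.224,  20.88 ]), 0.88), (array([  5.824, 268.4  ]), 0.86), (array([312.192, 182.08 ]), 0.67)]
mirror_index [(array([507.2 ,  15.28]), 0.87), (array([ 70.976, 273.88 ]), 0.69)]
dist 12.0 ang 0.017 N 1
[[[0.98, -0.38, 0.57], [-0.012, -0.013, -0.003], 1]]
1253 [ 452.65797193 -248.90220392   85.57483844]
((452.5682067871094, -248.1253662109375), (39.75091552734375, 20.48747444152832), 30.039180755615234)
7097 ((452.3713073730469, -247.8019256591797), 53.79738998413086) 23.924692931248
```

View pics/w2.png

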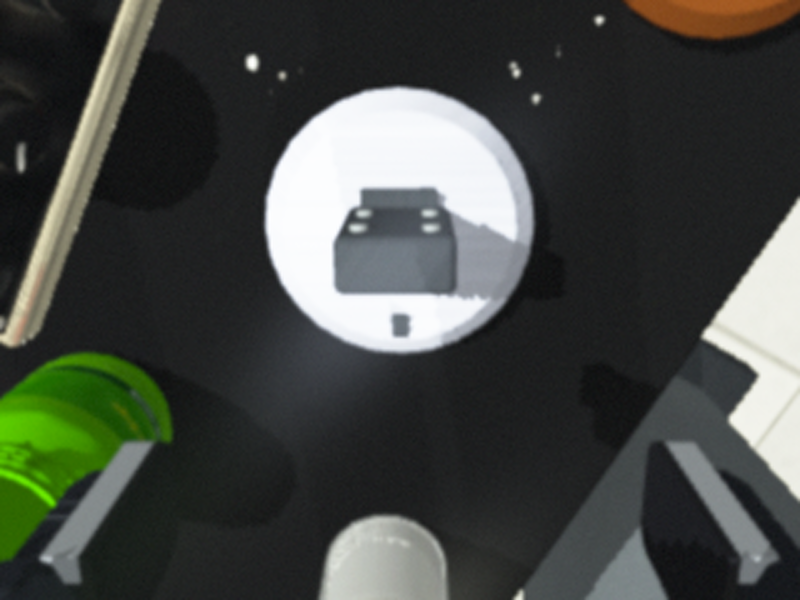

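The wrist view shows the aluminium plate, its block and the index tab at (320,210) in full-frame pixels. The block axis and plate centre agree with each other, so I'm descending to grasp.

```bash
python3 - <<'E'
from h import *
from workcell import robot
plan(robot.sense(),[452.5,-248,80],Rdown(-60),30)
E
```

```text
dist 111.7 ang 0.017 N 4
[[[0.35, -0.06, 2.77], [-0.003, -0.003, -0.001], 1], [[0.36, -0.06, 2.77], [-0.003, -0.003, -0.001], 1], [[0.37, -0.07, 2.77], [-0.003, -0.003, -0.001], 1], [[0.38, -0.08, 2.77], [-0.003, -0.003, -0.001], 1]]
```

Emit:
move_arm(increments=[[[0.6, -0.1, 2.5], [-0.006, -0.006, -0.001], 1], [[0.5, -0.1, 2.5], [-0.006, -0.006, -0.001], 1], [[0.36, -0.06, 2.5], [-0.002, -0.002, 0], 1], [[0, 0, 2.5], [0, 0, 0], 1], [[0, 0, 0], [0, 0, 0], 1]])

```text
clock: 4.95
tcp_pos: [454.4, -244.8, 92.6]
tool_rot: [2.726, -1.559, 0.014]
contact_force: [0.0, 1.0, -0.6]
gripper_width: 85.5
```

```bash
python3 - <<'E'
from h import *
from workcell import robot
plan(robot.sense(),[452.5,-248,41],Rdown(-60),15)
E
```

```text
dist 51.7 ang 0.012 N 4
[[[0.03, 0.09, 1.29], [-0.001, -0.002, 0.002], 1], [[0.04, 0.09, 1.29], [-0.001, -0.002, 0.002], 1], [[0.04, 0.08, 1.29], [-0.001, -0.002, 0.002], 1], [[0.04, 0.08, 1.29], [-0.001, -0.002, 0.002], 1]]
```

Emit:
move_arm(increments=[[[0.1, 0.1, 1.3], [-0.002, -0.004, 0.004], 1], [[0.1, 0.1, 1.3], [-0.002, -0.004, 0.004], 1], [[0, 0.1, 1.2], [0, 0, 0], 1], [[0, 0.1, 1], [0, 0, 0], 1], [[0, 0, 0.3], [0, 0, 0], 1], [[0, 0, 0], [0, 0, 0], 1]])

```text
clock: 5.45
tcp_pos: [454.3, -248.1, 42.8]
tool_rot: [2.723, -1.566, 0.01]
contact_force: [0.2, -0.2, -0.3]
gripper_width: 85.1
```

```bash
python3 - <<'E'
from h import *
from workcell import robot
plan(robot.sense(),[452.5,-248,41],Rdown(-60),15)
E
```

```text
dist 2.5 ang 0.007 N 1
[[[-0.1, 0.15, 0.18], [-0.003, -0.006, 0.004], 1]]
```

Emit:
move_arm(increments=[[[-0.1, 0.15, 0.18], [-0.003, -0.006, 0.004], 1], [[0, 0, 0], [0, 0, 0], 1], [[0, 0, 0], [0, 0, 0], 0], [[0, 0, 0], [0, 0, 0], 0], [[0, 0, 0], [0, 0, 0], 0], [[0, 0, 0], [0, 0, 0], 0], [[0, 0, 0], [0, 0, 0], 0], [[0, 0, 0], [0, 0, 0], 0], [[0, 0, 0], [0, 0, 0], 0], [[0, 0, 0], [0, 0, 0], 0]])

```text
clock: 6.28
tcp_pos: [454.0, -249.0, 44.1]
tool_rot: [2.72, -1.571, 0.007]
contact_force: [0.2, -0.1, -1.7]
gripper_width: 39.5
```

```bash
python3 - <<'E'
from h import *
from workcell import robot
s=robot.sense();print(s["gripper_width"],s["tcp_pos"],s["contact_force"],s["q"].round(2));plan(s,[452.5,-248,41],Rdown(-60),15)
E
```

```text
39.48147820710624 [ 453.9635229  -248.95409719   44.09396066] [ 0.2373871  -0.07184474 -1.71517677] [-0.57  0.18  1.65 -0.    1.31  2.05]
dist 3.6 ang 0.004 N 1
[[[-0.16, 0.08, 0.31], [-0.002, -0.004, -0.001], 1]]
```

Emit:
move_arm(increments=[[[0, 0, -1], [0, 0, 0], 0], [[0, 0, -2.5], [0, 0, 0], 0], [[0, 0, -3], [0, 0, 0], 0], [[0, 0, -3], [0, 0, 0], 0], [[0, 0, -3], [0, 0, 0], 0], [[0, 0, -3], [0, 0, 0], 0], [[0, 0, -2], [0, 0, 0], 0], [[0, 0, -1], [0, 0, 0], 0], [[0, 0, 0], [0, 0, 0], 0], [[0, 0, 0], [0, 0, 0], 0]])

```text
clock: 7.12
tcp_pos: [450.1, -246.4, 236.8]
tool_rot: [-2.72, 1.572, 0.011]
contact_force: [0.9, -0.2, -3.7]
gripper_width: 39.0
```

```bash
cat > held.py <<'E'
from h import *
from workcell import robot
import sys
p=wcap(robot,sys.argv[1]);s=robot.sense();print(s["gripper_width"],s["tcp_pos"],s["contact_force"])
z=p["z_map"].astype(float);v,u=np.mgrid[:400,:640]
C=np.stack([(u-p["cx"])*z/p["fx"],(v-p["cy"])*z/p["fy"],z],-1)
H=np.array(p["hand_eye"]);T=C@H[:3,:3].T+H[:3,3]; T[z==0]=np.nan
np.save("T.npy",T)
A=T.reshape(-1,3)
for zz in range(0,60,4):
    m=(A[:,2]>zz)&(A[:,2]<=zz+4)&(np.hypot(A[:,0],A[:,1])<75);print(zz,m.sum(),end='; ')
g=p["pixels"].mean(2).reshape(-1)
m=(abs(A[:,2]-21)<6)&(np.hypot(A[:,0],A[:,1])<62)&(g>140);P=A[m]
for _ in range(4):
    c=P.mean(0);n=np.linalg.svd(P-c,full_matrices=False)[2][2];n*=np.sign(n[2]);r=(P-c)@n;P=P[abs(r)<2.5*r.std()+.3]
print("\nupper face",len(P),c.round(1),"normal",n.round(4),r.std().round(2), "z at axis",(c[2]-(n[0]*(-c[0])+n[1]*(-c[1]))/n[2]).round(1))
m=(A[:,2]>15)&(A[:,2]<38)&(np.hypot(A[:,0],A[:,1])<62)&(g>90);print(cv2.minEnclosingCircle(A[m][:,:2].astype(np.float32)))
E
python3 held.py w3
```

```text
39.57619218056891 [ 449.97215474 -246.39945919  236.4510489 ] [ 0.01575092 -0.7063045  -1.57572989]
0 204; 4 235; 8 228; 12 895; 16 5518; 20 5957; 24 2110; 28 87; 32 0; 36 0; 40 0; 44 0; 48 0; 52 0; 56 0; 
upper face 11785 [23.2  0.2 20.6] normal [-0.0486  0.0029  0.9988] 1.48 z at axis 19.5
((-2.0564494132995605, 1.0796833038330078), 53.82916259765625)
```

View pics/w3.png

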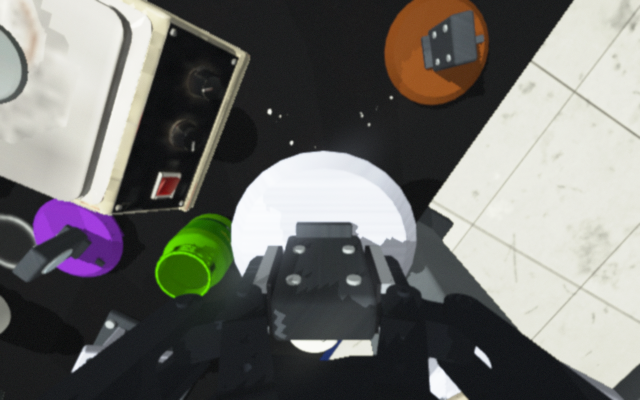

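```bash
python3 - <<'E'
from h import *
p=pickle.load(open("w3.pkl","rb"));T=np.load("T.npy");g=p["pixels"].mean(2)
m=(abs(T[...,2]-21)<5)&(np.hypot(T[...,0]+1,T[...,1])<44)&(T[...,0]>13)&(g>150)
P=T[m]
for _ in range(6):
    c=P.mean(0);n=np.linalg.svd(P-c,full_matrices=False)[2][2];n*=np.sign(n[2]);r=(P-c)@n;P=P[abs(r)<2.5*r.std()]
print(len(P),c.round(2),n.round(4),r.std().round(2),"z axis",(c[2]+n[0]*c[0]/n[2]).round(2))
# same test on bench picture w2 for bias
q=pickle.load(open("w2.pkl","rb"));W=cloud(q);g=q["pixels"].mean(2)
m=(abs(W[...,2]-24)<5)&(np.hypot(W[...,0]-452.5,W[...,1]+248)<42)&(g>150);P=W[m]
for _ in range(6):
    c=P.mean(0);n=np.linalg.svd(P-c,full_matrices=False)[2][2];n*=np.sign(n[2]);r=(P-c)@n;P=P[abs(r)<2.5*r.std()]
print(len(P),c.round(2),n.round(4),r.std().round(2))
E
```

```text
5934 [2.60e+01 1.00e-02 1.99e+01] [-1.2e-03  4.0e-04  1.0e+00] 0.58 z axis 19.86
3572 [ 455.24 -253.21   24.21] [-0.0011  0.002   1.    ] 0.68
```

```bash
cat > tgt.py <<'E'
from h import *
from workcell import robot
import sys
c,x,y,n=np.load("frame.npy")
n=np.array([-.4222,.0189,.9063]);n/=np.linalg.norm(n)
up=np.array([0,0,1])-n[2]*n;x=up/np.linalg.norm(up);y=np.cross(n,x)
S=np.array([515.2,171.8,103.0]);o=np.array([-1.8,0.7,0.9])
def tgt(h,t=0.313,dx=0,dy=0):
    X=np.cos(t)*x+np.sin(t)*y;Y=-np.sin(t)*x+np.cos(t)*y
    R=np.stack([X,-Y,-n],1);return S+dx*x+dy*y+h*n-R@o,R
def report():
    s=robot.sense();R=Ro.from_rotvec(s["tool_rot"]).as_matrix()
    m=s["tcp_pos"]+R@o-S
    zt=-R[:,2];X=R[:,0]
    F=s["contact_force"]
    print("t",s["clock"].round(2),"rel x,y,n",np.round([m@x,m@y,m@n],2),"turn",np.arctan2(X@y,X@x).round(3),"tilt xy",np.round([zt@x,zt@y],4),"F xyn",np.round([F@x,F@y,F@n],1),"M",np.round([s["torque"]@x,s["torque"]@y,s["torque"]@n],2),"w",s["gripper_width"].round(1))
    return s
if __name__=="__main__":
    a=[float(v) for v in sys.argv[1:]]
    s=report();P,R=tgt(*(a[:2] if len(a)>1 else a[:1]));plan(s,P,R,a[2] if len(a)>2 else 36,0,0.1)
E
python3 tgt.py 90
```

```text
Traceback (most recent call last):
  File "tgt.py", line 20, in <module>
    s=report();P,R=tgt(*(a[:2] if len(a)>1 else a[:1]));plan(s,P,R,a[2] if len(a)>2 else 36,0,0.1)
  File "tgt.py", line 16, in report
    print("t",s["clock"].round(2),"rel x,y,n",np.round([m@x,m@y,m@n],2),"turn",np.arctan2(X@y,X@x).round(3),"tilt xy",np.round([zt@x,zt@y],4),"F xyn",np.round([F@x,F@y,F@n],1),"M",np.round([s["torque"]@x,s["torque"]@y,s["torque"]@n],2),"w",s["gripper_width"].round(1))
              ^^^^^^^^^^^^^^^^
AttributeError: 'float' object has no attribute 'round'
```

```bash
sed -i 's/s\["clock"\].round(2)/round(s["clock"],2)/; s/s\["gripper_width"\].round(1)/round(float(s["gripper_width"]),1)/' tgt.py; python3 tgt.py 90
```

```text
t 7.17 rel x,y,n [  12.5  -419.55  140.44] turn -1.049 tilt xy [ 0.4284 -0.0037] F xyn [-0.6 -0.7 -1.4] M [-0.04 -0.01  0.  ] w 39.6
dist 425.0 ang 1.379 N 14
[[[-2.5, -1.68, 0.37], [0.011, 0.032, -0.092], 0], [[-2.35, -1.9, 0.31], [0.011, 0.032, -0.092], 0], [[-2.17, -2.1, 0.26], [0.011, 0.032, -0.092], 0], [[-1.98, -2.29, 0.22], [0.011, 0.032, -0.092], 0], [[-1.76, -2.46, 0.19], [0.011, 0.032, -0.092], 0], [[-1.53, -2.61, 0.16], [0.011, 0.032, -0.092], 0], [[-1.29, -2.74, 0.15], [0.011, 0.032, -0.092], 0], [[-1.04, -2.85, 0.14], [0.011, 0.032, -0.092], 0], [[-0.77, -2.93, 0.15], [0.011, 0.032, -0.092], 0], [[-0.51, -2.99, 0.16], [0.011, 0.032, -0.092], 0], [[-0.23, -3.02, 0.18], [0.011, 0.032, -0.092], 0], [[0.04, -3.03, 0.21], [0.011, 0.032, -0.092], 0], [[0.31, -3.01, 0.25], [0.011, 0.032, -0.092], 0], [[0.58, -2.96, 0.3], [0.011, 0.032, -0.092], 0]]
```

Emit:
move_arm(increments=[[[-2.5, -1.7, 0.2], [0.011, 0.032, -0.092], 0], [[-2.4, -1.9, 0.2], [0.011, 0.032, -0.092], 0], [[-2.2, -2.1, 0.2], [0.011, 0.032, -0.092], 0], [[-2, -2.3, 0.2], [0.011, 0.032, -0.092], 0], [[-1.8, -2.5, 0.2], [0.011, 0.032, -0.092], 0], [[-1.5, -2.6, 0.2], [0.011, 0.032, -0.092], 0], [[-1.3, -2.7, 0.2], [0.011, 0.032, -0.092], 0], [[-1, -2.8, 0.2], [0.011, 0.032, -0.092], 0], [[-0.8, -2.9, 0.2], [0.011, 0.032, -0.092], 0], [[-0.5, -3, 0.2], [0.011, 0.032, -0.092], 0]])

```text
clock: 8.0
tcp_pos: [458.3, 63.1, 177.3]
tool_rot: [3.049, -0.133, 0.449]
contact_force: [0.5, 0.2, -3.0]
gripper_width: 39.7
```

```bash
python3 tgt.py 90
```

```text
t 8.0 rel x,y,n [ -17.61 -111.83   88.72] turn -0.035 tilt xy [0.1432 0.056 ] F xyn [-0.9  0.2 -2.9] M [ 0.1   0.28 -0.02] w 39.7
dist 113.7 ang 0.376 N 4
[[[0.32, -2.81, -0.26], [0.009, 0.038, -0.086], 0], [[0.57, -2.78, -0.22], [0.009, 0.038, -0.086], 0], [[0.81, -2.72, -0.17], [0.009, 0.038, -0.086], 0], [[1.05, -2.64, -0.11], [0.009, 0.038, -0.086], 0]]
```

Emit:
move_arm(increments=[[[0.3, -2.8, -0.2], [0.009, 0.038, -0.086], 0], [[0.6, -2.6, -0.2], [0.009, 0.038, -0.086], 0], [[0.8, -2.3, -0.2], [0.009, 0.038, -0.086], 0], [[1, -1.8, -0.1], [0.009, 0.038, -0.08], 0], [[0, 0, 0], [0, 0, 0], 0], [[0, 0, 0], [0, 0, 0], 0]])

```text
clock: 8.5
tcp_pos: [469.7, 169.5, 169.7]
tool_rot: [2.969, 0.442, 0.625]
contact_force: [0.2, -0.2, -3.1]
gripper_width: 39.1
```

```bash
python3 tgt.py 45
```

```text
t 8.5 rel x,y,n [-14.37  -5.58  78.7 ] turn 0.34 tilt xy [ 0.0189 -0.0034] F xyn [-1.1 -0.2 -2.9] M [0.01 0.44 0.03] w 39.1
dist 37.0 ang 0.033 N 2
[[[0.8, -0.01, 1.67], [-0.005, 0.008, 0.013], 0], [[0.78, -0.02, 1.68], [-0.005, 0.008, 0.013], 0]]
```

Emit:
move_arm(increments=[[[0.8, 0, 1.6], [-0.005, 0.008, 0.013], 0], [[0.8, 0, 1.4], [-0.005, 0.008, 0.013], 0], [[0, 0, 0], [0, 0, 0], 0], [[0, 0, 0], [0, 0, 0], 0], [[0, 0, 0], [0, 0, 0], 0]])

```text
clock: 8.92
tcp_pos: [493.3, 169.7, 141.5]
tool_rot: [2.969, 0.389, 0.631]
contact_force: [0.3, -0.0, -2.3]
gripper_width: 39.1
```

```bash
python3 tgt.py 40;python3 tgt.py 22
```

```text
t 8.92 rel x,y,n [-4.99 -4.28 43.27] turn 0.307 tilt xy [0.0136 0.0078] F xyn [-0.7  0.  -2.2] M [ 0.01  0.33 -0.06] w 39.1
dist 7.3 ang 0.017 N 1
[[[0.61, -0.26, 0.31], [0.003, 0.015, -0.006], 0]]
t 8.92 rel x,y,n [-4.99 -4.28 43.27] turn 0.307 tilt xy [0.0136 0.0078] F xyn [-0.7  0.  -2.2] M [ 0.01  0.33 -0.06] w 39.1
dist 22.2 ang 0.017 N 1
[[[0.64, -0.27, 2.11], [0.003, 0.015, -0.006], 0]]
```

Emit:
move_arm(increments=[[[0.6, -0.26, 0.3], [0.003, 0.015, -0.006], 0], [[0, 0, 0], [0, 0, 0], 0], [[0, 0, 0], [0, 0, 0], 0]])

```text
clock: 9.17
tcp_pos: [499.3, 173.0, 141.5]
tool_rot: [2.967, 0.399, 0.654]
contact_force: [0.7, -0.2, -2.6]
gripper_width: 39.8
```

```bash
python3 tgt.py 30; python3 held.py w4 | tail -1; python3 - <<'E'
from h import *
from workcell import robot
p=robot.capture("scene");pickle.dump(p,open("s1.pkl","wb"))
cv2.imwrite("pics/s1.png",cv2.resize(p["pixels"][80:240,160:380,::-1],None,fx=3.5,fy=3.5,interpolation=cv2.INTER_CUBIC))
E
```

```text
t 9.17 rel x,y,n [ 0.3  -0.78 40.69] turn 0.312 tilt xy [-0.0009  0.0003] F xyn [-0.5 -0.1 -2.6] M [0.   0.47 0.02] w 39.8
dist 10.7 ang 0.001 N 1
[[[-0.01, -0.08, 1.07], [0.001, -0.001, -0.001], 0]]
((-3.584545612335205, 1.6992104053497314), 53.83848571777344)
```

View pics/w4.png

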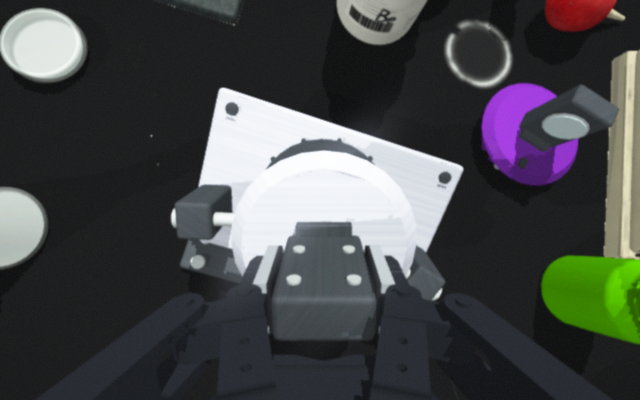

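View pics/s1.png

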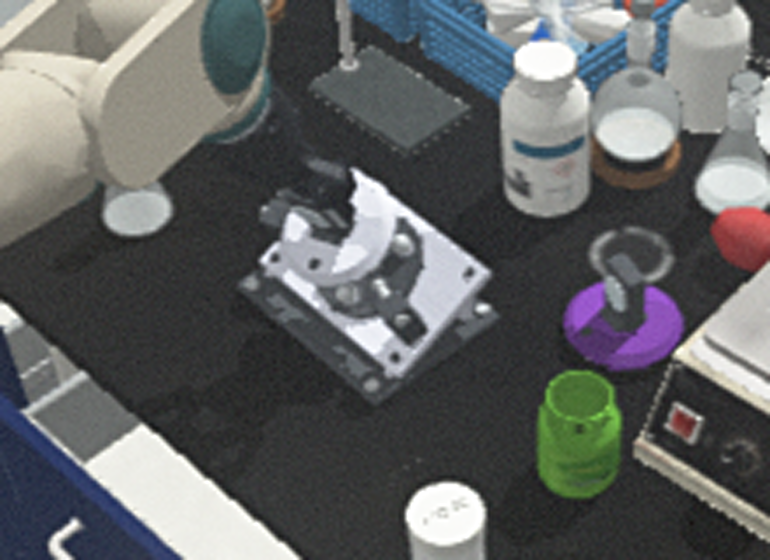

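Wrist picture: the plate rim is square above the ring and between the plunger blocks at (205,212) and (425,278). I'm going down the normal now.

Emit:
move_arm(increments=[[[0, -0.05, 1.0], [0, 0, 0], 0], [[0, 0, 0.6], [0, 0, 0], 0], [[0, 0, 0], [0, 0, 0], 0], [[0, 0, 0], [0, 0, 0], 0]])

```text
clock: 9.6
tcp_pos: [506.6, 173.4, 126.0]
tool_rot: [2.967, 0.399, 0.656]
contact_force: [-1.0, -0.1, -2.8]
gripper_width: 39.6
```

```bash
python3 tgt.py 22
```

```text
t 9.6 rel x,y,n [ 0.39 -0.03 23.54] turn 0.312 tilt xy [-0.0018 -0.0003] F xyn [-2.1 -0.2 -2.1] M [-0.06  0.36 -0.07] w 39.6
dist 1.6 ang 0.002 N 1
[[[-0.04, -0.01, 0.15], [0.0, -0.002, -0.001], 0]]
```

Emit:
move_arm(increments=[[[-0.04, 0, 0.4], [0, -0.002, 0], 0], [[0, 0, 0.4], [0, 0, 0], 0], [[0, 0, 0], [0, 0, 0], 0]])

```text
clock: 9.85
tcp_pos: [511.3, 173.8, 120.6]
tool_rot: [2.967, 0.398, 0.66]
contact_force: [-1.9, 3.6, 0.9]
gripper_width: 39.6
```

```bash
python3 tgt.py 12
```

```text
t 9.85 rel x,y,n [ 2.32  0.57 16.7 ] turn 0.311 tilt xy [-0.0041 -0.0013] F xyn [-1.5  3.5  1.7] M [ 0.56  0.78 -0.29] w 39.6
dist 5.3 ang 0.005 N 1
[[[-0.24, -0.02, 0.47], [-0.0, -0.004, -0.002], 0]]
```

Emit:
move_arm(increments=[[[-0.22, -0.1, 0.4], [0, -0.004, -0.001], 0], [[0, 0, 0.4], [0, 0, 0], 0], [[0, 0, 0], [0, 0, 0], 0]])

```text
clock: 10.1
tcp_pos: [515.5, 175.0, 117.0]
tool_rot: [2.966, 0.399, 0.668]
contact_force: [-1.4, 0.8, -3.4]
gripper_width: 39.0
```

```bash
python3 tgt.py 8
```

```text
t 10.1 rel x,y,n [ 4.55  1.94 11.74] turn 0.312 tilt xy [-0.0092 -0.0028] F xyn [-2.7  0.7 -2.5] M [ 0.04  0.68 -0.1 ] w 39.0
dist 6.2 ang 0.01 N 1
[[[-0.5, 0.05, 0.37], [0.0, -0.01, -0.001], 0]]
```

Emit:
move_arm(increments=[[[-0.5, 0.1, 0], [0, -0.01, 0], 0], [[0, 0, 0], [0, 0, 0], 0]])

```text
clock: 10.27
tcp_pos: [512.0, 173.0, 116.2]
tool_rot: [2.968, 0.398, 0.657]
contact_force: [-0.6, 3.3, -2.2]
gripper_width: 39.3
```

```bash
python3 tgt.py 8; python3 held.py w5 | head -1
```

```text
t 10.27 rel x,y,n [ 1.2  -0.21 12.45] turn 0.311 tilt xy [-0.002  -0.0008] F xyn [-1.6  3.2 -1.7] M [ 0.49  0.39 -0.05] w 39.3
dist 4.6 ang 0.003 N 1
[[[-0.11, -0.06, 0.44], [-0.0, -0.002, -0.002], 0]]
39.07990132127709 [512.1447088  173.04786211 116.34007118] [-2.06926768  0.87690661  0.64945389]
```

View pics/w5.png

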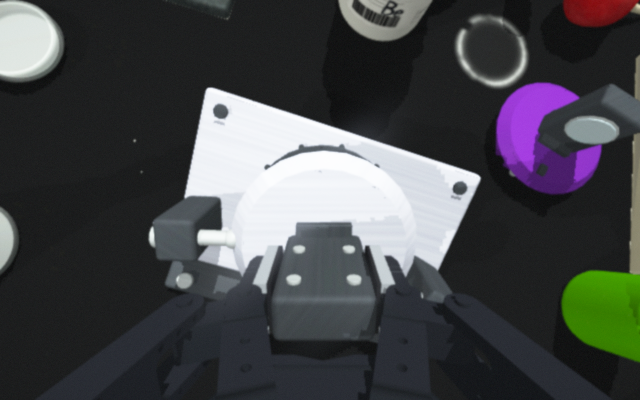

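Emit:
move_arm(increments=[[[-0.15, -0.1, 0.4], [0, -0.002, -0.001], 0], [[-0.1, 0, 0.4], [0, 0, 0], 0], [[-0.1, 0, 0.2], [0, 0, 0], 0]])

```text
clock: 10.57
tcp_pos: [513.8, 173.1, 106.2]
tool_rot: [2.967, 0.4, 0.658]
contact_force: [-0.8, 0.4, -1.9]
gripper_width: 39.6
```

```bash
python3 tgt.py 3
```

```text
t 10.57 rel x,y,n [-1.44  0.02  2.64] turn 0.313 tilt xy [-0.0031 -0.0012] F xyn [-1.5  0.3 -1.4] M [0.06 0.31 0.03] w 39.6
dist 1.5 ang 0.003 N 1
[[[0.14, 0.05, -0.03], [-0.0, -0.003, -0.0], 0]]
```

Emit:
move_arm(increments=[[[0.14, 0, 0.2], [0, -0.003, 0], 0], [[0, 0, 0.2], [0, 0, 0], 0], [[0, 0, 0.1], [0, 0, 0], 0]])

```text
clock: 10.82
tcp_pos: [517.5, 174.2, 104.6]
tool_rot: [2.968, 0.401, 0.655]
contact_force: [-18.9, -3.3, 16.8]
gripper_width: 39.2
```

```bash
python3 tgt.py 0
```

```text
t 10.82 rel x,y,n [ 1.19  1.25 -0.39] turn 0.313 tilt xy [-0.001  -0.0012] F xyn [-9.9 -4.1 23.1] M [-0.67  2.03  0.14] w 39.2
dist 1.8 ang 0.002 N 1
[[[-0.15, 0.08, -0.04], [-0.001, -0.001, 0.0], 0]]
```

Emit:
move_arm(increments=[[[-0.1, 0.05, 0], [0, 0, 0], 0], [[0, 0, 0], [0, 0, 0], 0]])

```text
clock: 10.98
tcp_pos: [516.8, 173.9, 104.9]
tool_rot: [2.968, 0.402, 0.655]
contact_force: [0.2, 0.5, -1.1]
gripper_width: 39.2
```

```bash
python3 tgt.py 0
```

```text
t 10.98 rel x,y,n [0.69 0.93 0.22] turn 0.313 tilt xy [-0.0008 -0.0018] F xyn [-0.3  0.5 -1.1] M [0.09 0.16 0.05] w 39.2
dist 1.2 ang 0.002 N 1
[[[-0.09, 0.07, 0.02], [-0.001, -0.001, 0.0], 0]]
```

Emit:
move_arm(increments=[[[0, 0, 0], [0, 0, 0], 1], [[0, 0, 0], [0, 0, 0], 1], [[0, 0, 0], [0, 0, 0], 1], [[0, 0, 0], [0, 0, 0], 1], [[0, 0, 0], [0, 0, 0], 1], [[0, 0, 0], [0, 0, 0], 1], [[0, 0, 0], [0, 0, 0], 1]])

```text
clock: 11.57
tcp_pos: [516.6, 172.8, 103.3]
tool_rot: [2.967, 0.401, 0.65]
contact_force: [-0.6, 0.3, -0.5]
gripper_width: 85.5
```

Emit:
move_arm(increments=[[[0, 0, -1.5], [0, 0, 0], 1], [[0, 0, -2.5], [0, 0, 0], 1], [[0, 0, -2.5], [0, 0, 0], 1], [[0, 0, -2.5], [0, 0, 0], 1], [[0, 0, -2.5], [0, 0, 0], 1], [[0, 0, -2.0], [0, 0, 0], 1], [[0, 0, 0], [0, 0, 0], 1], [[0, 0, 0], [0, 0, 0], 1]])

```text
clock: 12.23
tcp_pos: [456.6, 174.9, 229.4]
tool_rot: [2.968, 0.4, 0.645]
contact_force: [-0.9, 0.4, -0.6]
gripper_width: 85.4
```

```bash
python3 - <<'E'
from h import *
from workcell import robot
from tgt import S,n,x,y
for k in range(1):
    p=wcap(robot,"w6")
W=cloud(p);g=p["pixels"].mean(2);d=(W-S);hx,hy,hn=d@x,d@y,d@n
m=(np.hypot(hx,hy)<44)&(abs(hn+17)<7)&(g>150);P=W[m]
for _ in range(6):
    c=P.mean(0);nn=np.linalg.svd(P-c,full_matrices=False)[2][2];nn*=np.sign(nn[2]);r=(P-c)@nn;P=P[abs(r)<2.5*r.std()]
print("upper face",len(P),"h",((c-S)@n).round(2),"expected -19; tilt vs n",np.round([nn@x,nn@y],4),r.std())
m=(np.hypot(hx,hy)<26)&(hn>38)&(hn<48);print("block top",m.sum(),hn[m].mean(),cv2.minAreaRect(np.stack([hx[m],hy[m]],1).astype(np.float32)))
T=robot.capture("top");pickle.dump(T,open("top1.pkl","wb"));cv2.imwrite("pics/top1.png",T["pixels"][:,:,::-1])
print(robot.sense()["contact_force"])
E
```

```text
upper face 4002 h -18.51 expected -19; tilt vs n [-0.0068  0.0042] 0.6498969719830048
block top 1236 43.02072409947397 ((-0.8813705444335938, -0.3294830322265625), (19.984745025634766, 39.77447509765625), 17.792327880859375)
[ 0.28581037  0.24239343 -0.74882696]
```

View pics/w6.png

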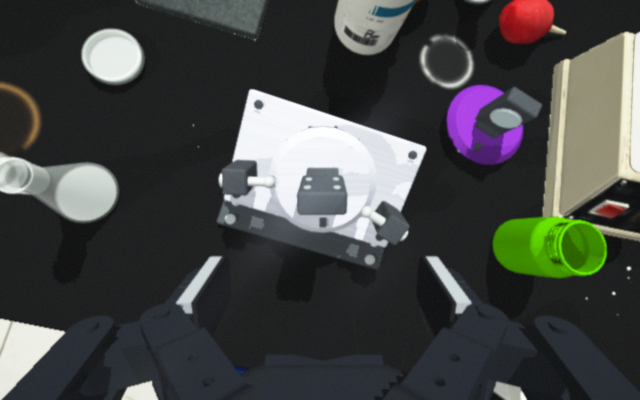

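View pics/top1.png

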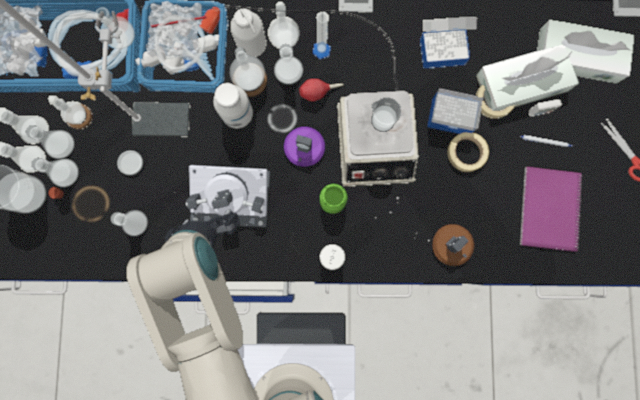

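The plate is home. Its upper face is 18.5 mm below the home point, where 19 is expected and about 14 would mean it was still sitting on the balls. Tilt is under 0.01 rad, and its turn of 0.31 rad matches the ring. Both jars are where they stood.

```bash
python3 -c "
from workcell import robot
print(robot.close_job())"
```

```text
the job is handed in; nothing more can be done
None
```

The mirror plate is home on its three balls and released, and the job is handed in; the hand-in gives no verdict. I read the ring's turn from the ball positions (0.31 rad, wrist and top cameras agreeing), gripped the block and offered the plate at that turn. It went past both plungers and seated on the first press, so no searching turn was needed. The press stopped at about 23 N.

Last checks, from the wrist camera after letting go:
- **Seating:** the upper face is 18.5 mm below the home point, where 19 is expected and about 14 would mean it was still on the balls.
- **Square and turn:** tilt is under 0.01 rad, and the plate's turn is 0.31 rad, matching the ring.
- **Centring:** the block centre is within about 1 mm of the home point I had estimated.
- **Jars and arm:** both jars are where they stood in the top picture, and the arm is clear with the gripper open. About 12.3 s of the 64 s were used.

**Disagreement:** before the press, the wrist and top cameras differed by 2 to 3 mm on position. I weighted the wrist camera more. I did not take a separate reading of the plunger travels.

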